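Sweep the packing glands into the tilt bin and shut it

ROBOT

A 7-joint arm with a two-finger parallel gripper is mounted at the origin on the work surface. World frame = base frame: x ahead of the robot, y to its left, z up, the work surface at z = 0. Lengths are in m, angles in rad, forces in N, time in s.
With the tool pointing down it reaches from about 0.4 to 0.875 m from the base axis. Payload 6.5 kg.
Tool frame: the origin (TCP) lies on the centre line of the jaws, within the pads' length; the fingertips stand 17 mm ahead of it and the grasp point (between the pads) lies 2 mm behind it (ctrl.tips_ahead is the distance from the TCP to the fingertips, in m); z points along the fingers, y is the direction in which the jaws open and shut (so a half turn about z gives the same grasp; the last joint's range is limited). The gripper opens to 88 mm and grips with 3 to 60 N. Pads are 18 mm wide; open, the fingers measure 123 mm over their backs; the gripper's body (75 mm by 187 mm) begins 45 mm behind the grasp point.
Start: joints at [1.215, 0.536, -0.004, 1.538, 0.003, 1.067, -0.071], TCP at [0.186, -0.623, 0.256] pointing down, gripper open.
Joint ranges: [-2.7, 2.7], [-0.37, 2.16], [-1.27, 1.26], [0.24, 2.4], [-1.31, 4.45], [0.19, 1.91], [-2.76, 2.76]. Speed limits (rad/s): [2.39, 2.39, 3.14, 3.14, 3.14, 3.14, 3.14].

INTERFACE

Orientations are given as a unit quaternion [x, y, z, w].
In Python, from station import status, get_image, camera_params, hand_in, ctrl gives the robot as it stands.
- The arm moves only by the shell command python3 -m handwheel 'ROWS'. ROWS is JSON, a list of rows, each a list of 3 entries, a list of its own where there are three numbers: the opening, from 0 (shut) to 1 (fully open), then the shift along the tool's x, y, z in mm, then the turn about the tool's z in rad. In form: [[grip, [x, y, z], spin], ...]. A call has 1 to 10 rows; each row shifts and turns the commanded pose from where the row before left it, along the tool's axes as they then stand; what a row does not reach is not made up. A row lasts 1/8 s, in which the tool goes at most 62.5 mm and 10.7 degrees, less where a joint would pass 70% of its speed; a pose out of reach is approached as far as the arm can. A call is refused whole if a number of a shift passes 62.5 or a number of a turn 0.188, either way. A call with a gripper value outside its range is refused whole. The fingers move at their own pace and stop on an object; the grip force is fixed at half the most. Time passes only in rows, so rows that do not move let the fingers close. It gives the time, the measured TCP pose, the force and the opening at its end, in the units of the state.
- status.get_obs(): the state, without advancing time (a new reading comes with each control period).
- get_image(name): name is "scene" or "top" or "wrist"; returns (picture, depth): 400x640x3 uint8, red, green, blue; 400x640 float32, m along the optical axis (not along the pixel's ray), 0 where there is no reading.
- camera_params(name): a dict with "fovy" (degrees; the focal length in pixels is half the picture's height over the tangent of half this angle, whatever the lens; pixels are square), "cx", "cy" (the principal point, pixels), "extrinsics" (4x4, takes a point from world to camera coordinates). Camera axes: x right, y down, z forward; pixel columns grow to the right and rows downward; lengths in m; the calibration is good to about 2 mm. A picture is of the moment at which its call begins: read the wrist's pose just before it. camera_params takes no time and is no camera call; for the wrist camera it gives the pose at the moment of the call.
- hand_in(): hands the job in, once; it reports no verdict.
The state is a dict: "time": time; "qpos": joint angles; "dq": joint speeds; "effort": joint torques, N m; "tcp_pos": TCP position; "tool_rot": TCP orientation; "force": force on the tool from outside, world axes, zero at the start; "ft_torque": the same for the moment, N m; "finger_gap": finger opening in m.
Only numpy, scipy, OpenCV 4.12 (cv2) and the standard library are available. Lean on these libraries where they do the work, as an engineer would, in place of code of your own. Each camera call takes 0.05 s, during which the arm holds its last target.

TASK

Sweep the three bronze packing glands along the ledge with the fingers, over the ledge's open end and down into the tilted-out bin, without picking them up. Once all three lie in the bin, push its front until the bin is fully shut. Leave the black diaphragm disc, the copper nozzle and the steel pipe union where they stand.

Things in the scene. Friction and masses are not known exactly. Their poses are not given: they have to be found in the camera images.
- locker: Fixed grey steel locker shelf. Origin on the work surface; x points into the locker, y left along the ledge, z up (yaw varies). Flat aluminium ledge, top 160 mm up, x -99 to 140 mm, y -78 to 300. Rims above the ledge: 10 mm at its front and left end, 24 mm at its back; the right end (y -78) is open, above the bin. Bin bay y -250 to -70; 158 mm high panels at y -262 and x 143 mm bound it.
- ledge_edge (a point): Middle of the ledge's open right end, on the ledge's top face; at (20, -78, 160) mm in the locker's frame, same axes. Parts pushed past it in -y fall into the bin.
- bin (a joint): Angle of the tilting bin about a level hinge along its lower front edge, rad: 0 = shut (front upright, hard stop), 0.5 = fully out (leaning to the robot). Starts 0.40 to 0.48. Hinge at x -50, z 15 mm, y -250 to -70 in the locker's frame; stiff by friction (0.8 N m: 6 to 8 N at the front's top edge), it stays where it is left.
- bin_lip (a point): Middle of the top edge of the bin's front panel, on its outer face, 130 mm above the hinge; moves and turns with the bin (x to the back, z up the panel). The panel is 180 mm wide, flat but for a thin card holder 44 to 66 mm below the edge. Shut, this point is at (-50, -160, 145) mm in the locker's frame.
- bin_in (a point): Centre of the bin's inner floor; turns with the bin (x to the back, z up off the floor). An open sheet steel box 170 mm deep (x), 180 mm wide (y), walls 4 mm; front 130 mm high, sides sloping to a back wall 48 mm high. Tilted out 0.45, its rim is level 28 mm below the ledge's top, its mouth x -106 to 82 mm in the locker's frame.
- gland0: A bronze packing gland (yellow metal): round flange 44 mm across and 12 mm thick, a 31 mm sleeve on top, 26 mm high in all, 160 g. It starts standing flange down on the ledge, loose. Origin at the centre of its underside, z up along its axis.
- gland1: A bronze packing gland (yellow metal): round flange 44 mm across and 12 mm thick, a 31 mm sleeve on top, 26 mm high in all, 160 g. It starts standing flange down on the ledge, loose. Origin at the centre of its underside, z up along its axis.
- gland2: A bronze packing gland (yellow metal): round flange 44 mm across and 12 mm thick, a 31 mm sleeve on top, 26 mm high in all, 160 g. It starts standing flange down on the ledge, loose. Origin at the centre of its underside, z up along its axis.
- diaphragm_c (a point): Centre of a black rubber pump diaphragm disc, 72 mm across, 8 mm thick, lying flat at the back of the ledge. Leave it alone.
- nozzle_c (a point): Centre, half-way up, of a stubby copper injector nozzle, 28 mm across, 58 mm high, standing upright at the back of the ledge. Leave it alone.
- union_c (a point): Centre, half-way up, of a steel pipe union, 32 mm across, 36 mm high, standing at the back of the ledge. Leave it alone.
Not all that is in view belongs to the job. What is shaped like the gland1 but green is not meant.

How it is judged:
On the way, in this order (a step that is already met when the one before it is completed fails the run):
1. all three glands lie in the bin while it is still tilted out (x of gland0 in the frame of bin_in between -0.085 and 0.085 m and y of gland0 in the frame of bin_in between -0.09 and 0.09 m and z of gland0 in the frame of bin_in between -0.004 and 0.085 m and x of gland1 in the frame of bin_in between -0.085 and 0.085 m and y of gland1 in the frame of bin_in between -0.09 and 0.09 m and z of gland1 in the frame of bin_in between -0.004 and 0.085 m and x of gland2 in the frame of bin_in between -0.085 and 0.085 m and y of gland2 in the frame of bin_in between -0.09 and 0.09 m and z of gland2 in the frame of bin_in between -0.004 and 0.085 m and value of joint bin above 0.25 rad), for 0.2 s.
2. the bin is shut with the glands in it (x of gland0 in the frame of bin_in between -0.085 and 0.085 m and y of gland0 in the frame of bin_in between -0.09 and 0.09 m and z of gland0 in the frame of bin_in between -0.004 and 0.085 m and x of gland1 in the frame of bin_in between -0.085 and 0.085 m and y of gland1 in the frame of bin_in between -0.09 and 0.09 m and z of gland1 in the frame of bin_in between -0.004 and 0.085 m and x of gland2 in the frame of bin_in between -0.085 and 0.085 m and y of gland2 in the frame of bin_in between -0.09 and 0.09 m and z of gland2 in the frame of bin_in between -0.004 and 0.085 m and value of joint bin below 0.05 rad), for 0.2 s.
At the end, for the whole second after the job is handed in: All three glands rest inside the bin, the bin is shut (joint below 0.05 rad), and the diaphragm disc, nozzle and union are within 15 mm of where they started (all of step 2 and linear speed of each of gland0, gland1, gland2 below 0.03 m/s and distance of each of diaphragm_c, nozzle_c, union_c from where it was at the start of the episode below 0.015 m); the robot touches nothing.
It fails at once if a gland is lifted (its underside more than 35 mm above where it stands on the ledge) (z of any of gland0, gland1, gland2 in the frame of locker above 0.195 m).
It fails at once if the diaphragm disc is moved more than 15 mm (distance of diaphragm_c from where it was at the start of the episode above 0.015 m).
It fails at once if the injector nozzle is moved more than 15 mm (distance of nozzle_c from where it was at the start of the episode above 0.015 m).
It fails at once if the steel pipe union is moved more than 15 mm (distance of union_c from where it was at the start of the episode above 0.015 m).
It also fails if it takes over 67 s, if anything falls off the work surface, if the arm or the gripper's body presses on something with over 40 N, if the wrist force passes 120 N, or if a joint passes its speed limit or range.

## Working session

There is one attempt and no reset: what is moved stays moved. The work goes in short steps, Python scripts to look and compute and a shell command to move; the robot and the scene stay as the last step left them, time stands still between calls to the robot, and variables do not carry over. Pictures are saved under pics/ and viewed, and the job is handed in when it is done.

```bash
mkdir -p pics; ls; python3 - <<'E'
from station import status, get_image, camera_params, ctrl
import cv2, numpy as np
o=status.get_obs(); print(o, ctrl.tips_ahead)
for n in ("scene","top","wrist"):
    p=camera_params(n); im,d=get_image(n); cv2.imwrite(f"pics/{n}0.png",im[:,:,::-1]); np.save(f"pics/{n}0.npy",d)
    print(n,p, (d>0).mean())
    import pickle; pickle.dump(p,open(f"pics/{n}0.pkl","wb"))
E
```

```text
pics
{'time': 0.0, 'qpos': array([ 1.21478902,  0.53715106, -0.00443266,  1.53885729,  0.00259904,
        1.06727732, -0.07118165]), 'dq': array([-3.75616427e-04,  5.67086460e-05, -9.04548878e-04, -2.06380405e-03,
       -9.46982854e-05, -3.94827300e-04,  3.61950329e-04]), 'effort': array([ 9.85120387e-04, -5.70963728e+01,  9.91659723e-01, -2.51599467e+01,
       -5.61730773e-02,  1.78821199e-02,  1.27724761e-04]), 'tcp_pos': array([ 0.18556798, -0.62234913,  0.25485506]), 'tool_rot': array([ 9.89513356e-01,  1.44438934e-01, -1.83948964e-04, -8.23343022e-04]), 'force': array([-0.25567768, -0.75889462, -0.4935868 ]), 'ft_torque': array([ 0.02181423, -0.00091515,  0.01961646]), 'finger_gap': 0.08806593162183135} 0.017
scene {'fovy': 46.460355505764525, 'cx': 320.09489891233517, 'cy': 201.25053203996708, 'extrinsics': array([[ 0.2774871 ,  0.96071352, -0.00551728, -0.22246436],
       [ 0.54969147, -0.16347447, -0.81921633, -0.18957051],
       [-0.78793413,  0.22428917, -0.57345808,  1.34427097],
       [ 0.        ,  0.        ,  0.        ,  1.        ]])} 0.99588671875
top {'fovy': 44.02436897168018, 'cx': 316.7125767278472, 'cy': 192.13110209307524, 'extrinsics': array([[ 0.12754847, -0.99182931,  0.00245011, -0.01136359],
       [-0.96895012, -0.12513302, -0.21325429,  0.55760697],
       [ 0.21181844,  0.02482622, -0.97699366,  0.82335496],
       [ 0.        ,  0.        ,  0.        ,  1.        ]])} 0.9960703125
wrist {'fovy': 67.57739487497112, 'cx': 317.63096327592393, 'cy': 200.95958468374127, 'extrinsics': array([[ 2.85770190e-01, -9.58297847e-01, -7.96647978e-04,
        -6.48457637e-01],
       [-9.11331451e-01, -2.72021403e-01,  3.08997317e-01,
        -4.25468274e-02],
       [-2.96328169e-01, -8.75762119e-02, -9.51062576e-01,
         3.89647625e-01],
       [ 0.00000000e+00,  0.00000000e+00,  0.00000000e+00,
         1.00000000e+00]])} 0.9961796875
```

View pics/scene0.png

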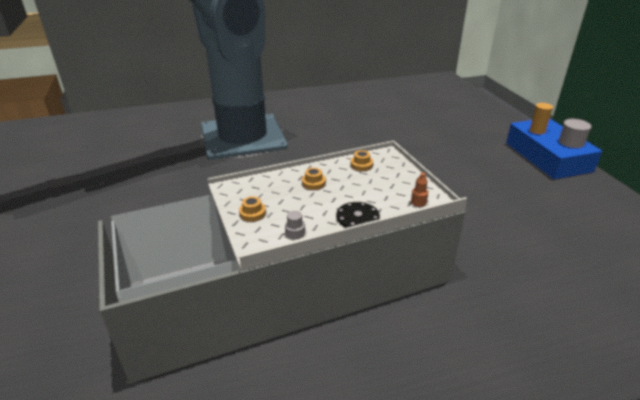

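View pics/top0.png

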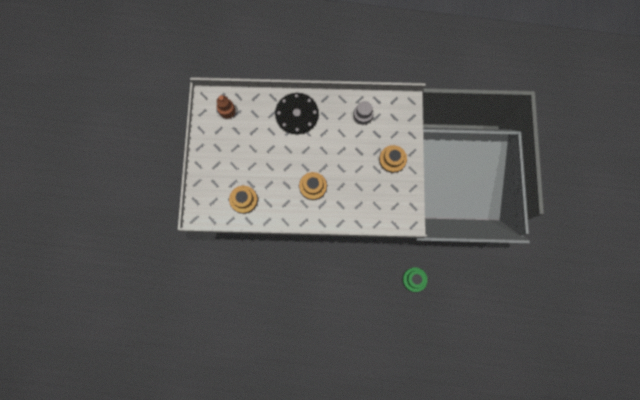

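View pics/wrist0.png

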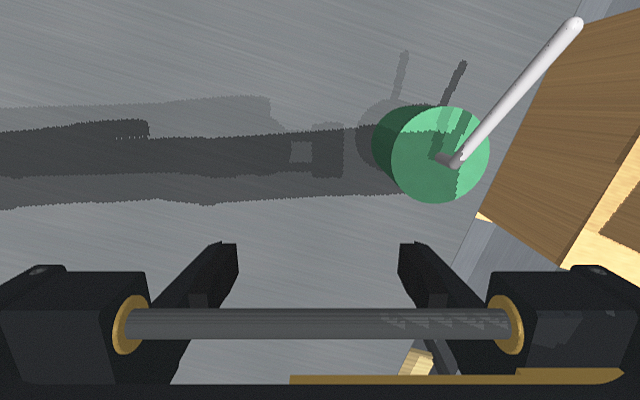

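The top view shows the three orange glands on the ledge at about (393,158), (313,185) and (243,199). The green look-alike stands on the table at (415,279) and is not meant. The union is at (364,112), the disc at (297,113) and the nozzle at (225,106). The bin is to the right.

```bash
cat > h.py <<'E'
import cv2, numpy as np, pickle
def K(p,h=400):
    f=h/2/np.tan(np.radians(p['fovy']/2)); return f,p['cx'],p['cy']
def ray(p,u,v,z):
    f,cx,cy=K(p); E=p['extrinsics']; R=E[:3,:3]; c=-R.T@E[:3,3]
    d=R.T@np.array([(u-cx)/f,(v-cy)/f,1]); return c+d*(z-c[2])/d[2]
def pt(p,u,v,d):
    f,cx,cy=K(p); E=p['extrinsics']; return E[:3,:3].T@(np.array([(u-cx)/f*d,(v-cy)/f*d,d])-E[:3,3])
def cloud(p,d):
    f,cx,cy=K(p); E=p['extrinsics']; v,u=np.mgrid[:400,:640]
    P=np.stack([(u-cx)/f*d,(v-cy)/f*d,d],-1)-E[:3,3]; return P@E[:3,:3]
def proj(p,X):
    f,cx,cy=K(p); E=p['extrinsics']; q=E[:3,:3]@np.asarray(X)+E[:3,3]; return q[0]/q[2]*f+cx,q[1]/q[2]*f+cy
E
python3 - <<'E'
from h import *
p=pickle.load(open('pics/top0.pkl','rb')); im=cv2.imread('pics/top0.png'); d=np.load('pics/top0.npy')
C=cloud(p,d)
h=cv2.cvtColor(im,cv2.COLOR_BGR2HSV)
led=((h[...,2]>120)&(h[...,1]<60)&(abs(C[...,2]-.16)<.012)).astype(np.uint8)
led=cv2.morphologyEx(led,cv2.MORPH_CLOSE,np.ones((9,9)))
cs=max(cv2.findContours(led,0,2)[0],key=cv2.contourArea)
q=cv2.approxPolyDP(cs,6,True)[:,0]
for u,v in q: print('ledge corner',u,v,ray(p,u,v,.16).round(4),C[v,u].round(3))
m=cv2.inRange(h,(8,120,120),(25,255,255))
n,l,s,c=cv2.connectedComponentsWithStats(m)
for i in range(1,n):
    if s[i,4]>50:
        P=C[l==i]; t=P[P[:,2]>np.percentile(P[:,2],60)]
        print(s[i],c[i],ray(p,*c[i],.172).round(4),P[:,2].max(), 'flange mean',P[:, :2].mean(0), (P[:,:2].min(0)+P[:,:2].max(0))/2)
E
```

```text
ledge corner 190 83 [0.6896 0.2895 0.16  ] [0.685 0.286 0.171]
ledge corner 178 229 [0.4471 0.2636 0.16  ] [0.446 0.261 0.17 ]
ledge corner 425 236 [ 0.4853 -0.1179  0.16  ] [ 0.484 -0.116  0.169]
ledge corner 421 91 [ 0.7247 -0.0918  0.16  ] [ 0.724 -0.092  0.161]
[380 146  26  26 369] [392.47696477 159.05691057] [ 0.5985 -0.0546  0.172 ] 0.1897440386200073 flange mean [ 0.59629664 -0.05369742] [ 0.59932751 -0.05470806]
[300 173  26  26 397] [312.5465995  186.06801008] [0.539  0.0648 0.172 ] 0.9233524893269881 flange mean [0.53605022 0.06442438] [0.46377989 0.06157438]
[230 186  27  26 386] [243.36787565 199.44559585] [0.5042 0.1683 0.172 ] 0.9233524893269881 flange mean [0.5026227  0.16676509] [0.4463484  0.11377732]
```

```bash
python3 - <<'E'
import cv2
a=cv2.imread('pics/top0.png')[70:300,170:560]; cv2.imwrite('pics/top0c.png',cv2.resize(a,None,fx=2,fy=2,interpolation=cv2.INTER_CUBIC))
E
```

```text
(no output)
```

View pics/top0c.png

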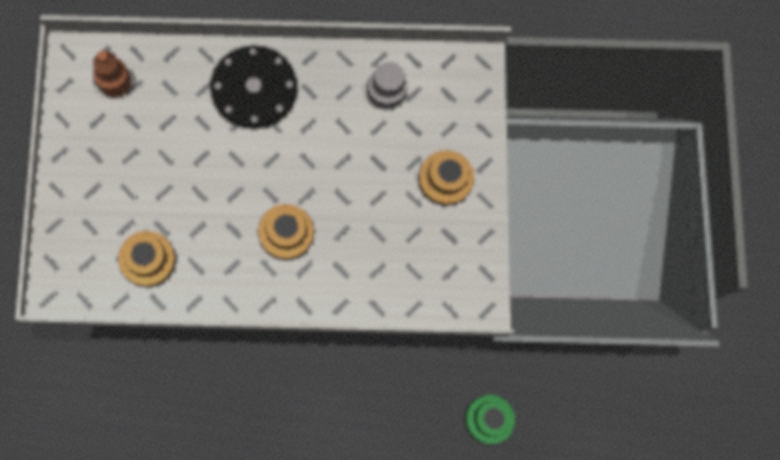

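The enlarged crop confirms three orange flanged rings on the ledge, and the green one is excluded. The locker yaw is about +0.10 rad, with its origin near (0.577, -0.029). I'll turn the tool so the jaws open along locker x, which makes a fork pushing in -y.

```bash
python3 -m handwheel '[[0.35,[0,0,0],-0.187],[0.35,[0,0,0],-0.187],[0.35,[0,0,0],-0.187],[0.35,[0,0,0],-0.187],[0.35,[0,0,0],-0.187],[0.35,[0,0,0],-0.187],[0.35,[0,0,0],-0.187],[0.35,[0,0,0],-0.072],[0.35,[0,0,0],0]]'
cat >> h.py <<'E'
from scipy.spatial.transform import Rotation as Ro
YAW=0.10; O=np.array([.577,-.029])
def L2W(x,y): c,s=np.cos(YAW),np.sin(YAW); return O+np.array([c*x-s*y,s*x+c*y])
def W2L(P): c,s=np.cos(YAW),np.sin(YAW); d=np.asarray(P)[...,:2]-O; return np.stack([c*d[...,0]+s*d[...,1],-s*d[...,0]+c*d[...,1]],-1)
def rel(o,W,z):
    R=Ro.from_quat(o['tool_rot']).as_matrix(); t=np.r_[W,z]-o['tcp_pos']
    print('tool y ang',np.arctan2(R[1,1],R[0,1]).round(4),'x ang',np.arctan2(R[1,0],R[0,0]).round(4),'shift mm',(R.T@t*1e3).round(1),'tcp',o['tcp_pos'].round(4),'L',W2L(o['tcp_pos']).round(4),'F',o['force'].round(1))
E
python3 - <<'E'
from h import *
from station import status
o=status.get_obs(); print(o['qpos'].round(2),o['finger_gap'])
for n,g in dict(a=(.5985,-.0546),b=(.539,.0648),c=(.5042,.1683)).items(): print(n,W2L(g))
p=pickle.load(open('pics/top0.pkl','rb'))
print('union',W2L(ray(p,364,113,.178)),'disc',W2L(ray(p,297,113,.168)),'noz',W2L(ray(p,226,106,.18)))
rel(o,L2W(.019,.018),.256)
E
```

```text
time: 1.27
tcp_pos: [0.1855, -0.6227, 0.2554]
tool_rot: [0.671, 0.741, 0.0, -0.0]
force: [-0.6, 0.4, 0.0]
finger_gap: 0.0309
[ 1.42  0.56 -0.31  1.52  0.18  1.09  1.17] 0.030940839890837485
a [ 0.01883685 -0.02761853]
b [-0.02844578  0.09712506]
c [-0.05273917  0.20358219]
union [0.09231528 0.01843398] disc [0.0931319  0.12597172] noz [0.09702711 0.23919158]
tool y ang 0.099 x ang 1.6698 shift mm [ 5.702e+02  4.673e+02 -3.000e-01] tcp [ 0.1855 -0.6227  0.2554] L [-0.4488 -0.5517] F [-0.6  0.4  0. ]
```

```bash
python3 -m handwheel '[[0.35,[40,44,0],0],[0.35,[40,44,0],0],[0.35,[40,44,0],0],[0.35,[40,44,0],0],[0.35,[40,44,0],0],[0.35,[40,44,0],0],[0.35,[40,44,0],0],[0.35,[40,44,0],0],[0.35,[40,44,0],0],[0.35,[40,44,0],0]]'; python3 -m handwheel '[[0.35,[40,27,0],0],[0.35,[40,0,0],0],[0.35,[40,0,0],0],[0.35,[40,0,0],0],[0.35,[10,0,0],0],[0.35,[0,0,0],0],[0.35,[0,0,0],0]]'
python3 - <<'E'
from h import *
from station import status,get_image,camera_params
o=status.get_obs()
rel(o,L2W(.019,.018),.183)
for n in ('top','wrist'):
    im,d=get_image(n); cv2.imwrite(f'pics/{n}1.png',im[:,:,::-1])
E
```

```text
time: 2.52
tcp_pos: [0.5846, -0.1796, 0.2557]
tool_rot: [0.672, 0.741, -0.0, 0.0]
force: [0.6, -0.6, -0.2]
finger_gap: 0.0307
time: 3.4
tcp_pos: [0.5937, -0.0113, 0.2555]
tool_rot: [0.672, 0.741, -0.0, 0.0]
force: [0.5, -0.1, 0.2]
finger_gap: 0.031
tool y ang 0.097 x ang 1.6678 shift mm [ 2.1  0.7 72.5] tcp [ 0.5937 -0.0113  0.2555] L [0.0184 0.0159] F [ 0.5 -0.1  0.2]
```

View pics/wrist1.png

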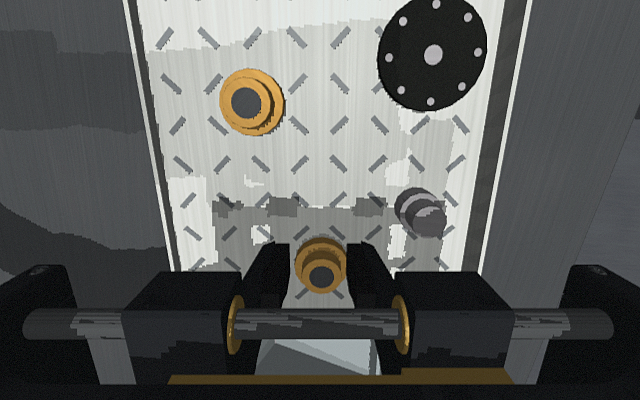

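View pics/top1.png

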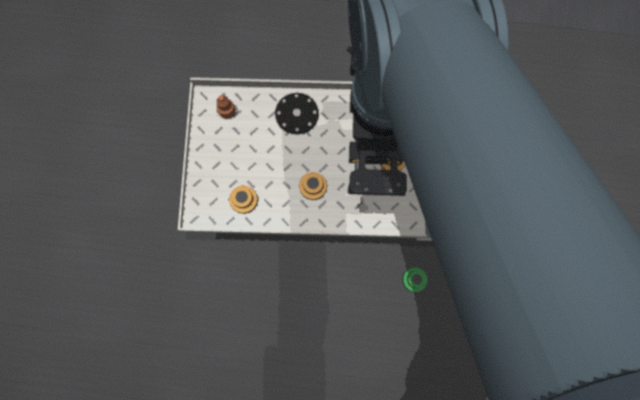

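The wrist view shows gland a centred between the fingers at (321,265), with the union at (420,212) clear to the right. I'll cross-check the gland's position from this view.

```bash
python3 - <<'E'
from h import *
from station import camera_params
p=camera_params('wrist')
im=cv2.imread('pics/wrist1.png');h=cv2.cvtColor(im,cv2.COLOR_BGR2HSV)
m=cv2.inRange(h,(8,120,90),(25,255,255)); n,l,s,c=cv2.connectedComponentsWithStats(m)
for i in range(1,n):
    if s[i,4]>600: print(s[i],c[i],W2L(ray(p,*c[i],.174)).round(4))
print('union',W2L(ray(p,412,205,.185)))
for P in [(.0184,.0159)]: print(proj(p,np.r_[L2W(*P),.2385]), 'tips')
E
```

```text
[ 220   69   63   67 2415] [251.55983437 101.17846791] [-0.0259  0.099 ]
[ 295  243   51   50 1296] [320.54089506 265.94984568] [ 0.02   -0.0253]
union [0.08416723 0.02943988]
(np.float64(318.62425900454645), np.float64(260.35774268143473)) tips
```

```bash
python3 -m handwheel '[[0.35,[3,0,20],0],[0.35,[0,0,20],0],[0.35,[0,0,20],0],[0.35,[0,0,12],0],[0.35,[0,0,0],0]]' && python3 -m handwheel '[[0.35,[-10,0,0],0],[0.35,[-10,0,0],0],[0.35,[-10,0,0],0],[0.35,[-10,0,0],0],[0.35,[-10,0,0],0],[0.35,[-10,0,0],0]]'
python3 - <<'E'
from h import *
from station import status,get_image,camera_params
o=status.get_obs()
rel(o,L2W(.019,-.112),.183)
for n in ('wrist',):
    im,d=get_image(n); cv2.imwrite(f'pics/{n}2.png',im[:,:,::-1])
E
```

```text
time: 4.12
tcp_pos: [0.5927, -0.0064, 0.1828]
tool_rot: [0.671, 0.741, -0.001, -0.001]
force: [0.0, -0.5, 0.1]
finger_gap: 0.0306
time: 4.88
tcp_pos: [0.5993, -0.0663, 0.1838]
tool_rot: [0.671, 0.742, 0.0, -0.0]
force: [-1.1, 1.0, 1.1]
finger_gap: 0.0309
tool y ang 0.1001 x ang 1.6709 shift mm [-72.7   0.5   0.8] tcp [ 0.5993 -0.0663  0.1838] L [ 0.0185 -0.0393] F [-1.1  1.   1.1]
```

View pics/wrist2.png

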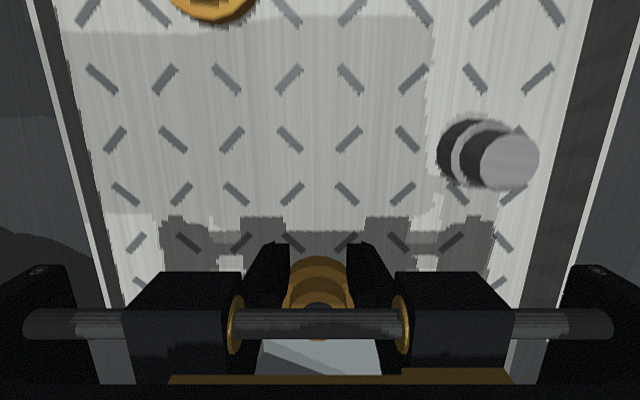

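The gland is seated in the fork at (318,290) and rides along. Now I'll push it over the edge.

```bash
python3 -m handwheel '[[0.35,[-10,0,0],0],[0.35,[-12,0,0],0],[0.35,[-12,0,0],0],[0.35,[-12,0,0],0],[0.35,[-12,0,0],0],[0.35,[-12,0,0],0],[0.35,[0,0,0],0],[0.35,[0,0,0],0]]'; python3 -m handwheel '[[0.35,[0,0,-35],0],[0.35,[0,0,-38],0],[0.35,[30,0,0],0],[0.35,[50,-10,0],0],[0.35,[50,-10,0],0],[0.35,[50,-10,0],0],[0.35,[50,-10,0],0],[0.35,[28,-7,0],0],[0.35,[0,0,0],0]]'
python3 - <<'E'
from h import *
from station import status,get_image,camera_params
o=status.get_obs()
rel(o,L2W(-.028,.145),.256); print(o['finger_gap'])
for n in ('top','scene','wrist',):
    im,d=get_image(n); cv2.imwrite(f'pics/{n}3.png',im[:,:,::-1])
p=camera_params('wrist')
im=cv2.imread('pics/wrist3.png');h=cv2.cvtColor(im,cv2.COLOR_BGR2HSV)
m=cv2.inRange(h,(8,120,90),(25,255,255)); n,l,s,c=cv2.connectedComponentsWithStats(m)
for i in range(1,n):
    if s[i,4]>600: print(s[i],c[i],W2L(ray(p,*c[i],.174)).round(4))
E
```

```text
time: 5.92
tcp_pos: [0.6062, -0.1349, 0.1837]
tool_rot: [0.671, 0.742, 0.0, -0.0]
force: [-0.4, -0.5, 0.7]
finger_gap: 0.0309
time: 7.05
tcp_pos: [0.5325, 0.1198, 0.2571]
tool_rot: [0.669, 0.744, 0.0, -0.0]
force: [0.8, -0.7, -0.6]
finger_gap: 0.0309
tool y ang 0.106 x ang 1.6768 shift mm [-7.5  1.4  1. ] tcp [0.5325 0.1198 0.2571] L [-0.0294  0.1525] F [ 0.8 -0.7 -0.6]
0.03092356244475234
[ 493   62   71   45 1630] [526.42392638  82.4202454 ] [0.1085 0.2419]
[ 255  108   62   62 2238] [286.00357462 137.67247542] [-0.0507  0.2064]
[ 294  249   52   51 1294] [319.75579598 272.60046368] [-0.0272  0.0995]
```

View pics/scene3.png

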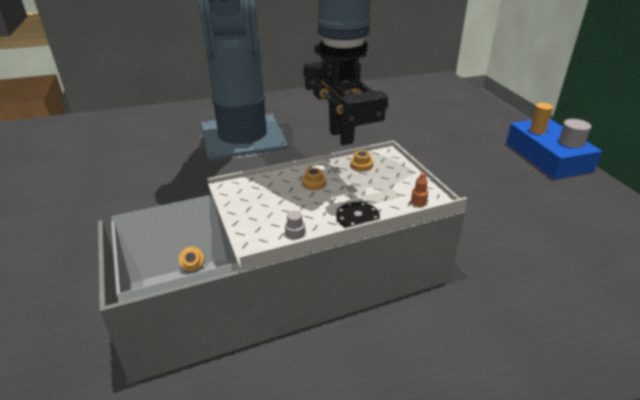

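View pics/wrist3.png

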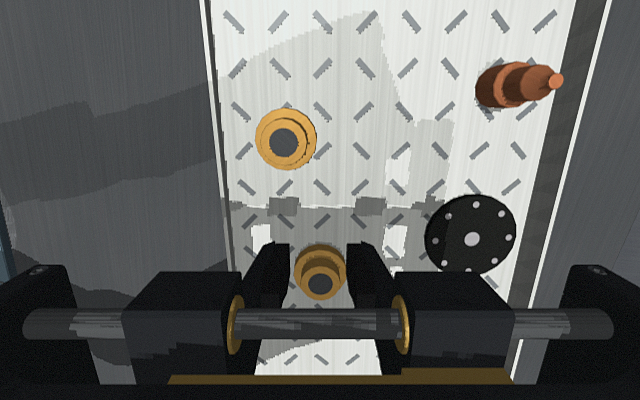

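View pics/top3.png

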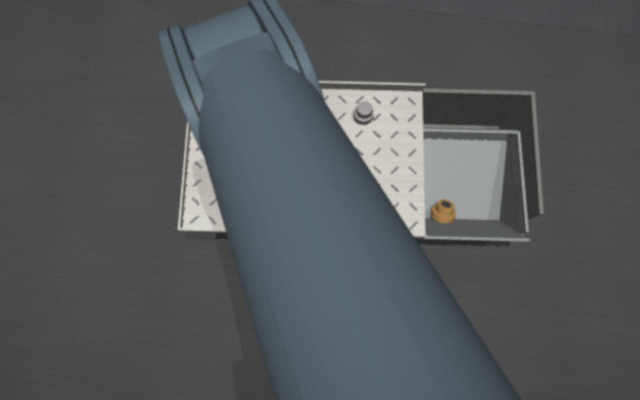

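Gland a lies in the bin at (443,211) in the top view. In the wrist view gland b is centred in the fork at (320,272). Next I'll lower and sweep b.

```bash
python3 -m handwheel '[[0.35,[0,1,20],0],[0.35,[0,0,20],0],[0.35,[0,0,20],0],[0.35,[0,0,13],0.006],[0.35,[0,0,0],0]]' && python3 -m handwheel '[[0.35,[-10,0,0],0],[0.35,[-14,0,0],0],[0.35,[-16,0,0],0],[0.35,[-16,0,0],0],[0.35,[-16,0,0],0],[0.35,[-16,0,0],0],[0.35,[-16,0,0],0],[0.35,[-16,0,0],0],[0.35,[-16,0,0],0],[0.35,[-10,0,0],0]]'
python3 - <<'E'
from h import *
from station import status,get_image,camera_params
o=status.get_obs()
rel(o,L2W(-.028,-.112),.183)
for n in ('wrist',):
    im,d=get_image(n); cv2.imwrite(f'pics/{n}4.png',im[:,:,::-1])
E
```

```text
time: 7.82
tcp_pos: [0.5344, 0.1156, 0.1829]
tool_rot: [0.674, 0.739, -0.001, -0.0]
force: [-0.3, 0.8, -0.9]
finger_gap: 0.0311
time: 9.07
tcp_pos: [0.5484, -0.0301, 0.1837]
tool_rot: [0.673, 0.739, -0.0, 0.0]
force: [0.4, 1.9, 1.9]
finger_gap: 0.0308
tool y ang 0.0931 x ang 1.6639 shift mm [-113.8    1.4    0.7] tcp [ 0.5484 -0.0301  0.1837] L [-0.0286  0.0018] F [0.4 1.9 1.9]
```

View pics/wrist4.png

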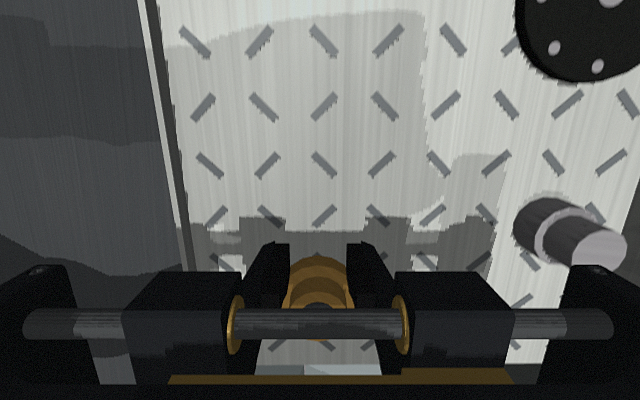

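```bash
python3 -m handwheel '[[0.35,[-12,0,0],0],[0.35,[-16,0,0],0],[0.35,[-16,0,0],0],[0.35,[-14,0,0],0],[0.35,[-12,1,0],0],[0.35,[-12,0,0],0],[0.35,[-12,0,0],0],[0.35,[-12,0,0],0],[0.35,[-8,0,0],0],[0.35,[0,0,0],0]]'; python3 -m handwheel '[[0.35,[0,0,-35],0],[0.35,[0,0,-38],0],[0.35,[40,0,0],0],[0.35,[60,0,0],0],[0.35,[60,-4,0],0],[0.35,[60,-10,0],0],[0.35,[60,-10,0],0],[0.35,[60,0,0],-0.007],[0.35,[23,0,0],0],[0.35,[0,0,0],0]]'
python3 - <<'E'
from h import *
from station import status,get_image,camera_params
o=status.get_obs()
rel(o,L2W(-.0515,.249),.256); print(o['finger_gap'])
for n in ('top','scene','wrist',):
    im,d=get_image(n); cv2.imwrite(f'pics/{n}5.png',im[:,:,::-1])
p=camera_params('wrist')
im=cv2.imread('pics/wrist5.png');h=cv2.cvtColor(im,cv2.COLOR_BGR2HSV)
m=cv2.inRange(h,(8,120,90),(25,255,255)); n,l,s,c=cv2.connectedComponentsWithStats(m)
for i in range(1,n):
    if s[i,4]>600: print(s[i],c[i],W2L(ray(p,*c[i],.174)).round(4))
a=np.vstack([cv2.resize(cv2.imread('pics/scene5.png')[100:400,80:480],(400,300)),]); b=cv2.imread('pics/top5.png')[60:260,360:600]
cv2.imwrite('pics/m5.png',np.hstack([a,cv2.resize(b,(360,300))]))
E
```

```text
time: 10.38
tcp_pos: [0.56, -0.1428, 0.1836]
tool_rot: [0.673, 0.739, -0.0, 0.0]
force: [0.4, 1.1, -0.2]
finger_gap: 0.0311
time: 11.62
tcp_pos: [0.5009, 0.2195, 0.2568]
tool_rot: [0.669, 0.744, 0.0, -0.0]
force: [-0.3, -0.0, -0.1]
finger_gap: 0.0307
tool y ang 0.1059 x ang 1.6767 shift mm [-5.8 -0.6  0.8] tcp [0.5009 0.2195 0.2568] L [-0.051   0.2549] F [-0.3 -0.  -0.1]
0.030743684406031046
[ 489  207   68   56 1647] [522.83363692 235.42137219] [0.1075 0.2349]
[ 290  239   54   56 1605] [316.25482866 264.30342679] [-0.0517  0.2099]
```

View pics/m5.png

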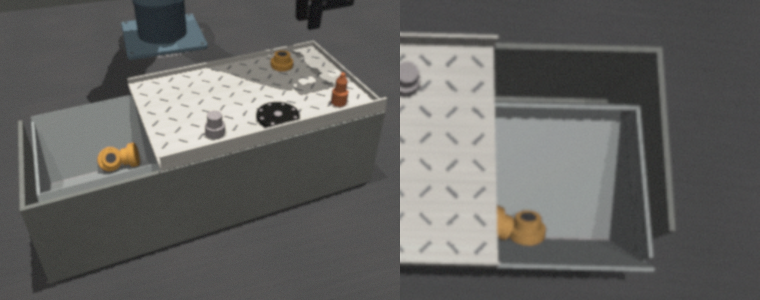

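View pics/wrist5.png

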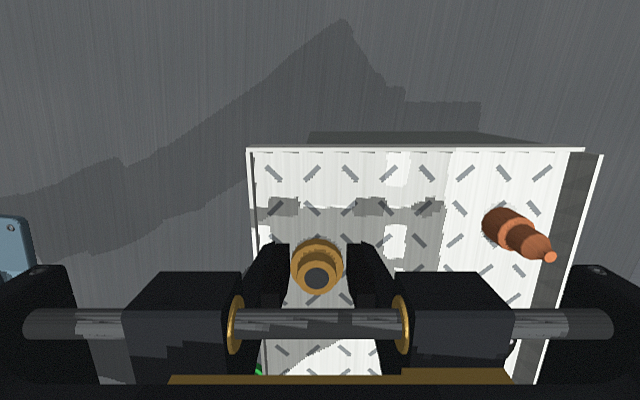

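Glands a and b are in the bin, with b on its side against the left wall. Gland c is centred in the fork at (316,264). I'll sweep c a bit faster at the end so it lands beyond the others.

```bash
python3 -m handwheel '[[0.35,[0,-0.5,20],0],[0.35,[0,0,20],0],[0.35,[0,0,20],0],[0.35,[0,0,13],0.006],[0.35,[0,0,0],0]]' && python3 -m handwheel '[[0.35,[-10,0,0],0],[0.35,[-14,0,0],0],[0.35,[-20,0,0],0],[0.35,[-22,0,0],0],[0.35,[-22,0,0],0],[0.35,[-22,0,0],0],[0.35,[-22,0,0],0],[0.35,[-22,0,0],0],[0.35,[-22,0,0],0],[0.35,[-14,0,0],0]]'
python3 - <<'E'
from h import *
from station import status,get_image,camera_params
o=status.get_obs()
rel(o,L2W(-.0515,-.112),.183)
for n in ('wrist',):
    im,d=get_image(n); cv2.imwrite(f'pics/{n}6.png',im[:,:,::-1])
E
```

```text
time: 12.4
tcp_pos: [0.5012, 0.2157, 0.183]
tool_rot: [0.673, 0.739, -0.001, -0.0]
force: [0.8, 0.2, 0.3]
finger_gap: 0.0312
time: 13.65
tcp_pos: [0.5196, 0.0258, 0.184]
tool_rot: [0.673, 0.739, 0.0, 0.0]
force: [-1.0, 1.6, 2.1]
finger_gap: 0.0306
tool y ang 0.0931 x ang 1.6639 shift mm [-172.2    1.4    1.1] tcp [0.5196 0.0258 0.184 ] L [-0.0517  0.0602] F [-1.   1.6  2.1]
```

View pics/wrist6.png

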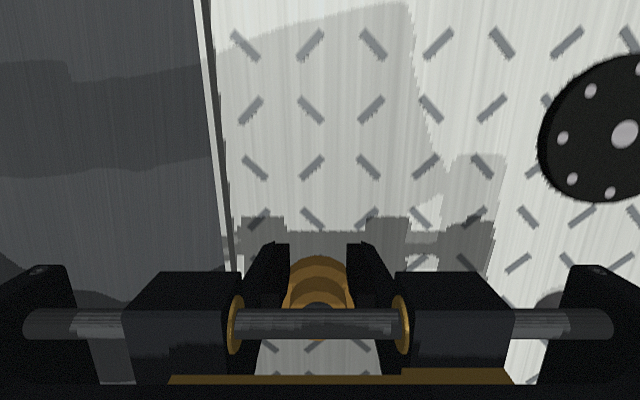

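```bash
python3 -m handwheel '[[0.35,[-12,0,0],0],[0.35,[-20,0,0],0],[0.35,[-26,0,0],0],[0.35,[-30,1,0],0],[0.35,[-30,0,0],0],[0.35,[-30,0,0],0],[0.35,[-20,0,0],0],[0.35,[-4,0,0],0],[0.35,[0,0,0],0],[0.35,[0,0,0],0]]'; python3 -m handwheel '[[0.2,[0,0,-40],0],[0.1,[0,0,-40],0],[0,[40,-60,0],0],[0,[0,-60,0],0],[0,[0,-60,0],0],[0,[0,-30,0],0],[0,[0,0,0],0]]'
python3 - <<'E'
from h import *
from station import status,get_image,camera_params
o=status.get_obs()
rel(o,L2W(-.25,-.16),.18); print(o['finger_gap'],o['qpos'].round(2))
for n in ('top','scene'):
    im,d=get_image(n); cv2.imwrite(f'pics/{n}7.png',im[:,:,::-1]); np.save(f'pics/{n}7.npy',d)
E
```

```text
time: 14.95
tcp_pos: [0.5368, -0.1419, 0.1837]
tool_rot: [0.672, 0.741, 0.0, -0.0]
force: [0.1, -0.4, 0.0]
finger_gap: 0.0307
time: 15.82
tcp_pos: [0.3305, -0.1278, 0.2637]
tool_rot: [0.673, 0.74, -0.001, 0.0]
force: [-0.4, 0.6, -0.9]
finger_gap: 0.0004
tool y ang 0.0943 x ang 1.6651 shift mm [-86.1   5.7  83.8] tcp [ 0.3305 -0.1278  0.2637] L [-0.2551 -0.0737] F [-0.4  0.6 -0.9]
0.0003801919785968125 [ 0.85  0.04 -0.61  2.21  0.03  0.9   0.31]
```

View pics/scene7.png

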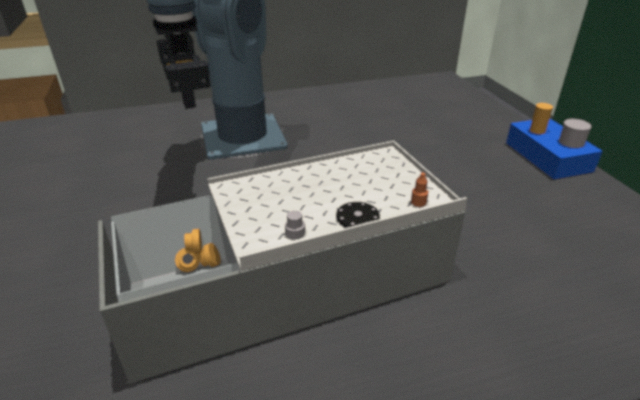

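View pics/top7.png

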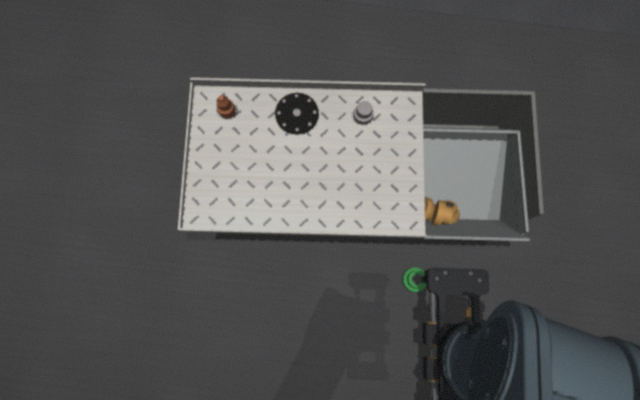

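The scene view shows the three orange glands heaped in the bin around (195,252), and the top view shows the ledge clear of them. I'll check their height in the bin, the bin angle and the bystanders before pushing.

```bash
python3 - <<'E'
from h import *
pt0=pickle.load(open('pics/top0.pkl','rb')); ps=pickle.load(open('pics/scene0.pkl','rb'))
for a in '07':
    C=cloud(pt0,np.load(f'pics/top{a}.npy')); L=W2L(C)
    # front panel top: highest points in bin bay front region
    m=(L[...,1]>-.22)&(L[...,1]<-.1)&(L[...,0]<-.08)&(L[...,0]>-.14)&(C[...,2]>.11)&(C[...,2]<.15)
    print(a,'lip x,z',np.median(L[m][:,0]),L[m][:,0].min(),C[m][:,2].max(),m.sum())
th=.44
C=cloud(ps,np.load('pics/scene7.npy')); L=W2L(C)
h=cv2.cvtColor(cv2.imread('pics/scene7.png'),cv2.COLOR_BGR2HSV)
m=cv2.inRange(h,(8,120,90),(25,255,255))>0; m[:, :150]=0; m[:,225:]=0; m[:225]=0; m[280:]=0
X=L[m][:,0]+.05; Z=C[m][:,2]-.015
bx=X*np.cos(th)+Z*np.sin(th); bz=-X*np.sin(th)+Z*np.cos(th)
print('in bin frame from hinge: x',np.percentile(bx,[2,50,98]),'z',np.percentile(bz,[2,50,98]),'y',np.percentile(L[m][:,1],[2,98]))
t0,t7=cv2.imread('pics/top0.png'),cv2.imread('pics/top7.png')
print('diff back strip',cv2.absdiff(t0[90:135,200:380],t7[90:135,200:380]).max(-1).mean())
E
```

```text
0 lip x,z -0.09694389864729663 -0.10335059020849065 0.13862040110508583 543
7 lip x,z -0.09396617310097559 -0.10025091915064976 0.14066857026405571 522
in bin frame from hinge: x [0.01914886 0.03800886 0.05099512] z [0.00743527 0.0329369  0.07373822] y [-0.16301395 -0.09473736]
diff back strip 3.77320987654321
```

```bash
python3 -m handwheel '[[0,[-40,28,0],0],[0,[-40,27,0],0],[0,[-6,0,30],0],[0,[0,0,40],0],[0,[0,0,40],0],[0,[0,0,12],0],[0,[0,0,0],0]]'
python3 - <<'E'
from h import *
from station import status,get_image,camera_params
o=status.get_obs()
rel(o,L2W(-.128,-.16),.142); print(o['finger_gap'])
for n in ('wrist',):
    im,d=get_image(n); cv2.imwrite(f'pics/{n}8.png',im[:,:,::-1])
E
```

```text
time: 16.8
tcp_pos: [0.3961, -0.2078, 0.1415]
tool_rot: [0.672, 0.74, 0.0, -0.0]
force: [0.5, -0.2, -0.2]
finger_gap: 0.0003
tool y ang 0.0961 x ang 1.6669 shift mm [ 0.2 69.9 -0.5] tcp [ 0.3961 -0.2078  0.1415] L [-0.1979 -0.1599] F [ 0.5 -0.2 -0.2]
0.0002839456266825563
```

View pics/wrist8.png

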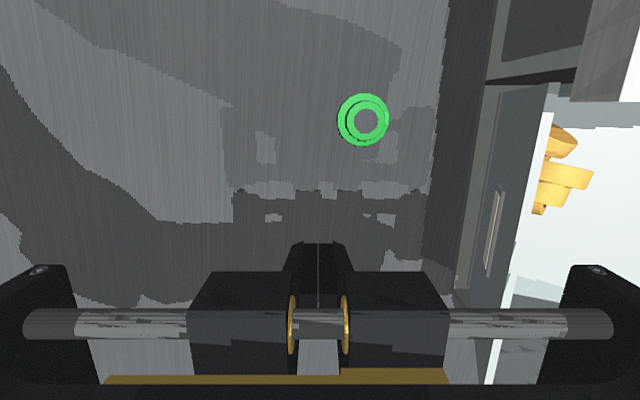

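The wrist view shows the bin front at (500,200), the glands inside at (560,165), and the green decoy on the floor below the fingers. I'll close in and push.

```bash
python3 -m handwheel '[[0,[0,25,0],0],[0,[0,25,0],0],[0,[0,15,0],0],[0,[0,6,0],0],[0,[0,6,0],0],[0,[0,6,0],0],[0,[0,6,0],0],[0,[0,6,0],0],[0,[0,0,0],0]]'
python3 - <<'E'
from h import *
from station import status
o=status.get_obs()
rel(o,L2W(-.067,-.16),.142); print(o['finger_gap'])
E
```

```text
time: 17.98
tcp_pos: [0.4892, -0.1996, 0.1415]
tool_rot: [0.673, 0.74, -0.001, -0.001]
force: [-2.9, -0.4, 2.6]
finger_gap: 0.0005
tool y ang 0.0947 x ang 1.6655 shift mm [ 1.2 37.4 -0.5] tcp [ 0.4892 -0.1996  0.1415] L [-0.1044 -0.161 ] F [-2.9 -0.4  2.6]
0.0004637056834666969
```

```bash
python3 -m handwheel '[[0,[0,5,0],0],[0,[0,5,0],0],[0,[0,5,0],0],[0,[0,5,0],0],[0,[0,5,0],0],[0,[0,5,0],0],[0,[0,0,0],0]]'
python3 - <<'E'
from h import *
from station import status,get_image
o=status.get_obs()
rel(o,L2W(-.067,-.16),.142)
im,d=get_image('scene'); cv2.imwrite('pics/scene9.png',im[:,:,::-1])
E
```

```text
time: 18.85
tcp_pos: [0.5208, -0.1962, 0.1417]
tool_rot: [0.673, 0.74, 0.001, 0.001]
force: [0.1, -0.5, 0.6]
finger_gap: 0.0004
tool y ang 0.0955 x ang 1.6663 shift mm [ 0.8  5.6 -0.3] tcp [ 0.5208 -0.1962  0.1417] L [-0.0727 -0.1608] F [ 0.1 -0.5  0.6]
```

View pics/scene9.png

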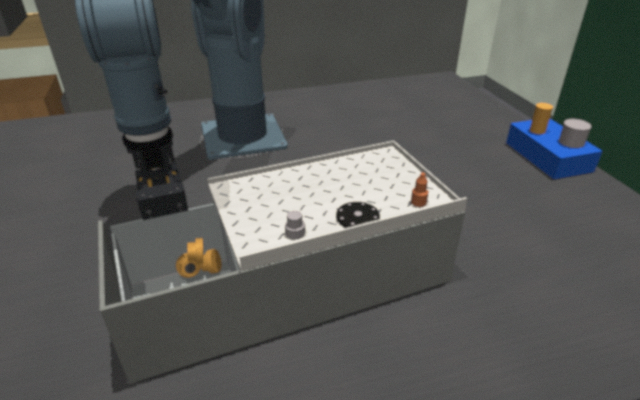

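```bash
for i in 1; do python3 -m handwheel '[[0,[0,3,0],0],[0,[0,3,0],0],[0,[0,2,0],0]]'; python3 -m handwheel '[[0,[0,2,0],0],[0,[0,2,0],0]]'; done
python3 - <<'E'
from h import *
from station import status
o=status.get_obs(); rel(o,L2W(-.067,-.16),.142)
E
```

```text
time: 19.27
tcp_pos: [0.5283, -0.1956, 0.1418]
tool_rot: [0.673, 0.74, 0.0, 0.0]
force: [-0.7, -0.2, -0.2]
finger_gap: 0.0003
time: 19.52
tcp_pos: [0.5289, -0.1956, 0.1415]
tool_rot: [0.673, 0.74, -0.002, -0.002]
force: [-14.6, 1.1, 13.3]
finger_gap: 0.0002
tool y ang 0.0945 x ang 1.6653 shift mm [ 1.  -2.5 -0.4] tcp [ 0.5289 -0.1956  0.1415] L [-0.0645 -0.161 ] F [-14.6   1.1  13.3]
```

```bash
python3 -m handwheel '[[0,[0,2,0],0],[0,[0,1,0],0],[0,[0,0,0],0]]'; python3 -m handwheel '[[0,[0,-10,0],0],[0,[0,-20,0],0],[0,[0,-40,0],0],[0,[0,-60,0],0],[0,[0,0,-50],0],[0,[0,0,-60],0],[0,[0,-30,0],0],[0,[0,0,0],0]]'
python3 - <<'E'
from h import *
from station import status,get_image,camera_params
o=status.get_obs(); rel(o,L2W(-.067,-.16),.142)
pt0=camera_params('top'); ps=camera_params('scene')
for n in ('top','scene'):
    im,d=get_image(n); cv2.imwrite(f'pics/{n}10.png',im[:,:,::-1]); np.save(f'pics/{n}10.npy',d)
C=cloud(pt0,np.load('pics/top10.npy')); L=W2L(C)
m=(L[...,1]>-.22)&(L[...,1]<-.1)&(L[...,0]<0)&(L[...,0]>-.14)&(C[...,2]>.135)&(C[...,2]<.155)
print('lip x,z',np.percentile(L[m][:,0],[5,50,95]),C[m][:,2].max(),m.sum())
C=cloud(ps,np.load('pics/scene10.npy')); L=W2L(C)
h=cv2.cvtColor(cv2.imread('pics/scene10.png'),cv2.COLOR_BGR2HSV)
m=cv2.inRange(h,(8,120,90),(25,255,255))>0; m[:, :120]=0; m[:,250:]=0; m[:215]=0; m[290:]=0
print('x',np.percentile(L[m][:,0]+.05,[2,50,98]),'z',np.percentile(C[m][:,2]-.015,[2,50,98]),'y',np.percentile(L[m][:,1],[2,98]))
t0,t7=cv2.imread('pics/top0.png'),cv2.imread('pics/top10.png')
print('diff back strip',cv2.absdiff(t0[90:135,200:380],t7[90:135,200:380]).max(-1).mean())
E
```

```text
time: 19.9
tcp_pos: [0.529, -0.1956, 0.1415]
tool_rot: [0.673, 0.739, -0.005, -0.004]
force: [-20.8, 0.3, 19.9]
finger_gap: 0.0008
time: 20.9
tcp_pos: [0.3744, -0.2109, 0.2522]
tool_rot: [0.673, 0.739, -0.0, 0.001]
force: [0.8, 0.3, -1.1]
finger_gap: 0.0005
tool y ang 0.0932 x ang 1.664 shift mm [  2.1 152.7 110.3] tcp [ 0.3744 -0.2109  0.2522] L [-0.2198 -0.1608] F [ 0.8  0.3 -1.1]
lip x,z [-0.05023886 -0.04897993 -0.04621743] 0.1490157056509215 285
x [0.00705027 0.04805314 0.06729855] z [0.01292191 0.03366412 0.04559939] y [-0.16377989 -0.09826483]
diff back strip 5.940987654320987
```

View pics/scene10.png

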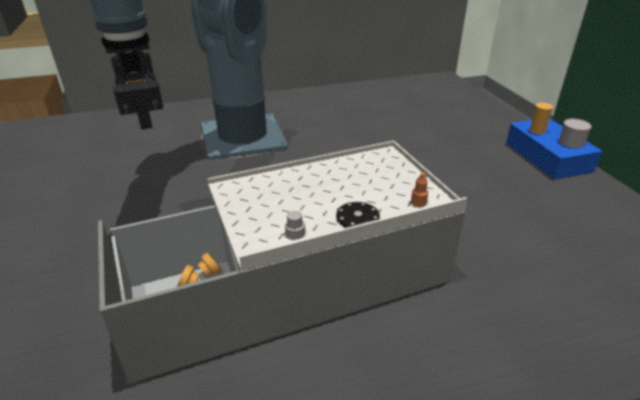

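View pics/top10.png

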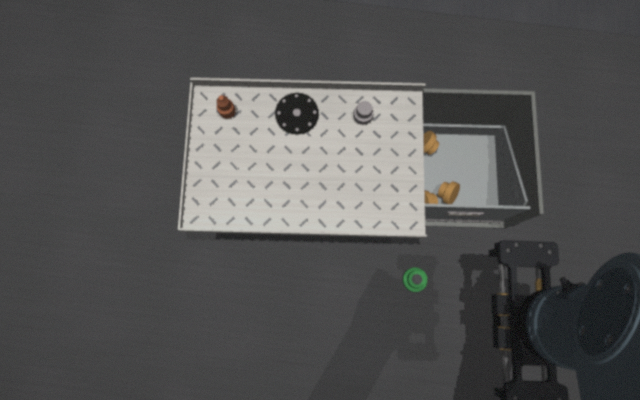

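The bin is shut: the lip is at x = -49 mm with a hard-stop force. All three glands are visible in it, two near the front at (448,190) and (430,198), and one that rolled back to (430,143). I'll check that they're at rest.

```bash
python3 -m handwheel '[[0,[0,0,0],0],[0,[0,0,0],0],[0,[0,0,0],0],[0,[0,0,0],0],[0,[0,0,0],0],[0,[0,0,0],0],[0,[0,0,0],0],[0,[0,0,0],0]]'
python3 - <<'E'
from h import *
from station import status,get_image,camera_params
pt0=camera_params('top')
def f(i):
    im,d=get_image('top'); cv2.imwrite(f'pics/top{i}.png',im[:,:,::-1]); np.save(f'pics/top{i}.npy',d)
f(11)
for i in (10,11):
    im=cv2.imread(f'pics/top{i}.png'); C=cloud(pt0,np.load(f'pics/top{i}.npy')); L=W2L(C)
    h=cv2.cvtColor(im,cv2.COLOR_BGR2HSV); m=cv2.inRange(h,(8,110,60),(25,255,255)); m[:100]=0;m[225:]=0;m[:,:423]=0;m[:,530:]=0
    n,l,s,c=cv2.connectedComponentsWithStats(m)
    for k in range(1,n):
        if s[k,4]>20: q=l==k; print(i,s[k,4],c[k].round(1),'L',np.median(L[q],0).round(3),'xrange',L[q][:,0].min().round(3),L[q][:,0].max().round(3),'z',C[q][:,2].min().round(3),C[q][:,2].max().round(3))
im=cv2.imread('pics/top11.png')[80:240,400:560]; cv2.imwrite('pics/top11c.png',cv2.resize(im,None,fx=3.5,fy=3.5,interpolation=cv2.INTER_CUBIC))
E
```

```text
time: 22.0
tcp_pos: [0.3754, -0.2103, 0.2517]
tool_rot: [0.673, 0.74, -0.0, 0.0]
force: [-0.3, -0.0, -0.5]
finger_gap: 0.0001
10 232 [430.2 142.2] L [ 0.087 -0.115] xrange 0.071 0.113 z 0.033 0.066
10 301 [448.5 191.6] L [-0.004 -0.145] xrange -0.023 0.014 z 0.031 0.067
10 99 [430.5 197.8] L [-0.017 -0.112] xrange -0.027 -0.007 z 0.043 0.064
11 232 [430.2 142.2] L [ 0.086 -0.115] xrange 0.071 0.114 z 0.034 0.065
11 304 [448.4 191.6] L [-0.004 -0.145] xrange -0.023 0.014 z 0.03 0.065
11 100 [430.6 197.8] L [-0.018 -0.112] xrange -0.026 -0.006 z 0.043 0.064
```

View pics/top11c.png

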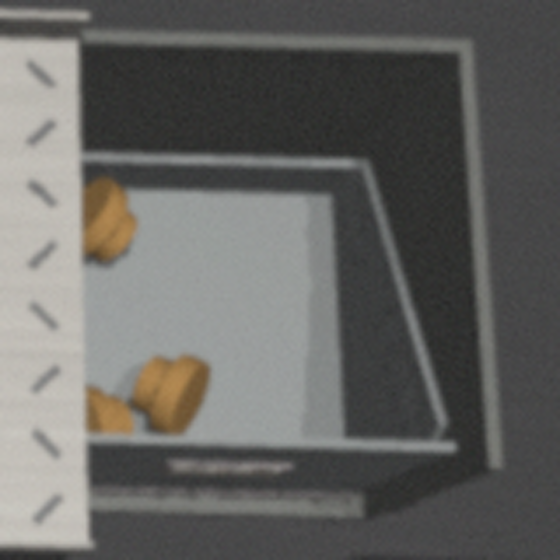

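All three glands are at rest inside the shut bin, with no motion over the last second. The robot is clear, so I'm handing in.

```bash
python3 -c "
from station import hand_in; print(hand_in())"
```

```text
the job is handed in; nothing more can be done
None
```

I swept all three bronze glands along the ledge, one at a time with the fingers part-open as a fork, over the open end and into the tilted-out bin. I then pushed the bin's front with closed fingers until it hit its stop, backed off clear and handed in at about 22 s. No verdict was reported.

- **Bin:** the last views put its top edge at x ≈ -49 mm, against -50 mm when fully shut. The push against the stop reached about 21 N along the push and 20 N upward.
- **Glands:** three are visible inside the bin. Two are near the front, and one rolled towards the back while the bin was closing. They did not move between two pictures about 1 s apart.
- **Disc, nozzle and union:** they look unmoved in the top view. I judged this by a rough picture comparison, which changed slightly (mean difference about 4 before closing, 6 after). I did not measure their positions again.
- **Green look-alike:** I did not go for it, and it still stands on the table.

No check failed or disagreed.

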